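# Wedge the rocking cash drawer

### The job

The flat steel cash drawer rocks because its front right foot (right-hand end as you face its drawer front) is too short: first press down on the top of the cash drawer above that foot with shut fingertips and feel it rock down onto the desk, then let it come back up. Push the black rubber wedge with the fingertips, thin end first, under that short foot until it is snug and the cash drawer can no longer rock, without shoving the cash drawer away or jacking it up, then prove it by pressing firmly on the same spot again and feeling that it stays level. Grasp and lift nothing, leave the other things alone, and finish with the wedge left in place and the hand clear.

Things in the scene. Friction and masses are not known exactly. Their poses are not given: they have to be found in the camera images.
- cashdrawer: Loose flat grey steel cash drawer, 2 to 3 kg, 200 mm deep (its x), 280 mm wide (its y); body from 18 to 70 mm above the desk, flat top; its drawer is locked shut. Origin: under its centre, at the feet's soles. x points from the drawer front to the back, y to the left as one faces the front, z up. Round feet, 24 mm across, 18 mm high, are centred at x = +-78, y = +-118 mm.
- short_foot (a point): The point at sole level under the centre of the short foot, at x = -78, y = -118 mm of the cash drawer (front right). That foot is screwed in too far: its flat underside hangs 5 to 9 mm above the desk when the cash drawer is level (different every time). The cash drawer stands level on the other three.
- cashdrawer_press (a point): The point on the cash drawer's flat top straight above the short foot, 70 mm over the desk. A slow press of a few N here rocks the corner down by the gap until the short foot meets the desk; let go, it comes back level.
- wedge: Loose black rubber door wedge, 0.12 kg, 110 mm long (its x), 40 mm wide (y), flat below, 26 mm high at the upright heel (-x end), sloping evenly to 2.5 mm at the thin tip (+x end). Origin: centre of its underside, z up. It starts with the tip 15 to 40 mm before the drawer front, only roughly in line with the short foot (15 mm, 0.2 rad); a nudge low on its flank turns it.
- wedge_tip (a point): Middle of the wedge's thin tip, at desk level, 55 mm along the wedge's +x from its origin.
- wedge_heel (a point): Middle of the wedge's upright heel face (40 mm wide, 26 mm high), 13 mm above the desk, 55 mm along the wedge's -x: the place to push. About 1 N slides the wedge; the push rises when its slope meets the short foot. 5 N makes it snug; above about 10 N it may jack up or shift the cash drawer. Friction keeps it where it is left.
- carton: Loose small cardboard parts carton, 60 x 60 x 45 mm, before the cash drawer's left half; origin at the centre of its underside. Leave alone.
- bearing: Loose steel bearing ring lying flat, 52 mm across and 16 mm high, left of the wedge; origin at the centre of its underside. Leave alone.
- tape: Loose roll of clear tape lying flat, 90 mm across and 24 mm high, right of the wedge; origin at the centre of its underside. Leave alone.
- flask: Loose closed green glass bottle, 64 mm across, 190 mm high, at the left; origin at the centre of its underside. Leave alone.
- mug: Loose white mug, 80 mm across, 90 mm high, at the left; origin at the centre of its underside. Leave alone.
- screwdriver: Loose screwdriver lying on the desk at the right; origin on its underside. Leave alone.
- stapler: Loose stapler, 140 mm long, 50 mm high, at the right; origin at the centre of its underside. Leave alone.
Things that resemble listed ones, but are neither listed nor needed, are in the scene too. What is shaped like the wedge but blue, green or purple is not meant.

How it is judged:
On the way, in this order (a step that is already met when the one before it is completed fails the run):
1. the cash drawer is pressed with the fingers and rocks down on its short foot (tilt over 0.025 rad) before the wedge is under it (contact force between the fingers and cashdrawer above 1 N and angle between cashdrawer's own z axis and vertical above 0.025 rad and contact force between wedge and cashdrawer below 0.1 N), for 0.1 s.
2. the wedge is pushed under the short foot, touching it, with the cash drawer level (within 0.008 rad) and free of the fingers (x of wedge_tip in the frame of cashdrawer between -0.085 and -0.04 m and y of wedge_tip in the frame of cashdrawer between -0.148 and -0.088 m and contact force between wedge and cashdrawer above 0.2 N and angle between cashdrawer's own z axis and vertical below 0.008 rad and contact force between the fingers and cashdrawer below 0.1 N), for 0.1 s.
3. the fingers press on the cash drawer with at least 4 N, the wedge carries some of it, and the cash drawer stays level (within 0.008 rad) (x of wedge_tip in the frame of cashdrawer between -0.085 and -0.04 m and y of wedge_tip in the frame of cashdrawer between -0.148 and -0.088 m and contact force between the fingers and cashdrawer above 4 N and contact force between wedge and cashdrawer above 1 N and horizontal distance between the grasp point and cashdrawer_press below 0.06 m and angle between cashdrawer's own z axis and vertical below 0.008 rad), for 0.1 s.
At the end, for the whole second after the job is handed in: The wedge lies flat with its tip under the short foot (5 to 50 mm past its front edge, within 30 mm sideways of its centre) and touches it; the cash drawer is level within 0.006 rad; both at rest. The proving press is at least 4 N, within 60 mm of the spot (x of wedge_tip in the frame of cashdrawer between -0.085 and -0.04 m and y of wedge_tip in the frame of cashdrawer between -0.148 and -0.088 m and angle between cashdrawer's own z axis and vertical below 0.006 rad and contact force between wedge and cashdrawer above 0.05 N and height (world z) of wedge below 0.004 m and linear speed of each of wedge, cashdrawer below 0.01 m/s).
It fails at once if the wedge is lifted off the desk or tipped (height (world z) of wedge above 0.012 m or angle between wedge's own z axis and vertical above 0.6 rad).
It fails at once if the cash drawer is lifted, tipped or shoved more than 25 mm (distance of cashdrawer from where it was at the start of the episode above 0.025 m or angle between cashdrawer's own z axis and vertical above 0.2 rad or height (world z) of cashdrawer above 0.015 m).
It fails at once if the cash drawer is pressed harder than 40 N (contact force between the fingers and cashdrawer above 40 N).
It fails at once if another thing is moved more than 25 mm (distance of any of carton, bearing, tape, flask, mug, screwdriver, stapler from where it was at the start of the episode above 0.025 m).
It also fails if it takes over 64 s, if anything falls off the work surface, if the arm or the gripper's body presses on something with over 40 N, if the wrist force passes 120 N, or if a joint passes its speed limit or range.

### The arm

A 7-joint arm with a two-finger parallel gripper is mounted at the origin on the work surface. World frame = base frame: x ahead of the robot, y to its left, z up, the work surface at z = 0. Lengths are in m, angles in rad, forces in N, time in s.
With the tool pointing down it reaches from about 0.4 to 0.85 m from the base axis. Payload 4.5 kg.
Tool frame: the origin (TCP) lies midway between the tips of the shut fingers; the grasp point (between the pads) lies behind it (r.grip_point_offset is the z of the grasp point in the tool frame, in m); z points along the fingers, y is the line along which they close (so a half turn about z gives the same grasp; the last joint's range is limited). The gripper opens to 88 mm and grips with 3 to 60 N. Pads are 18 mm wide; open, the fingers measure 123 mm over their backs; the gripper's body (75 mm by 187 mm) begins 45 mm behind the grasp point.
Start: joints at [1.382, 0.689, -0.195, 1.565, 0.157, 0.902, -0.215], TCP at [0.138, -0.61, 0.239] pointing down, gripper open.
Joint ranges: [-3.01, 3.01], [-0.46, 2.08], [-1.47, 1.51], [0.13, 2.56], [-1, 4.14], [0.04, 2.09], [-2.66, 2.66]. Speed limits (rad/s): [2.57, 2.57, 3.14, 3.14, 3.14, 3.14, 3.14].

### API

Orientations are given as a unit quaternion [x, y, z, w].
In Python, from plant import r, optics, workorder gives the robot as it stands.
- The arm moves only by the shell command python3 -m creep 'ROWS' [FORCE]. ROWS is JSON, a list of rows, each an object of numbers: "grip": the gripper command: -1 is shut, 1 is fully open, values between are in proportion; "tx", "ty", "tz": the shift along the tool's x, y, z in cm; "spin": the turn about the tool's z in degrees. In form: [{"grip": .., "tx": .., "ty": .., "tz": .., "spin": ..}, ...]. A call has 1 to 8 rows; each row shifts and turns the commanded pose from where the row before left it, along the tool's axes as they then stand; what a row does not reach is not made up. A row lasts 1/12 s, in which the tool goes at most 41.7 mm and 7.16 degrees, less where a joint would pass 70% of its speed; a pose out of reach is approached as far as the arm can. A call with a gripper value outside its range is refused whole. The fingers move at their own pace and stop on an object; FORCE is the grip in N (left out, the last holds). Time passes only in rows, so rows that do not move let the fingers close. It gives the time, the measured TCP pose, the force, the opening and the grip force at its end, in the units of the state.
- r.get_state(): the state, without advancing time (a new reading comes with each control period).
- optics.snapshot(name): name is "scene" or "top" or "wrist"; returns (picture, depth): 480x640x3 uint8, red, green, blue; 480x640 float32, m along the optical axis (not along the pixel's ray), 0 where there is no reading.
- optics.get_calibration(name): a dict with "fx", "fy", "cx", "cy" (pixels), "extrinsics" (4x4, takes a point from world to camera coordinates). Camera axes: x right, y down, z forward; pixel columns grow to the right and rows downward; lengths in m; the calibration is good to about 2 mm. A picture is of the moment at which its call begins: read the wrist's pose just before it. get_calibration takes no time and is no camera call; for the wrist camera it gives the pose at the moment of the call.
- workorder.finish_job(): hands the job in; it is judged then, once.
The state is a dict: "clock": time; "q": joint angles; "qd": joint speeds; "joint_torque": joint torques, N m; "tool_pos": TCP position; "eef_rot": TCP orientation; "contact_force": force on the tool from outside, world axes, zero at the start; "moment": the same for the moment, N m; "opening": opening from 0.0 (shut) to 1.0 (fully open); "finger_force": force on a finger pad.
Only numpy, scipy, OpenCV 4.12 (cv2) and the standard library are available. Lean on these libraries where they do the work, as an engineer would, in place of code of your own. Each camera call takes 0.05 s, during which the arm holds its last target. There are 200 camera calls.

## Working session

There is one attempt and no reset: what is moved stays moved. The work goes in short steps, Python scripts to look and compute and a shell command to move; the robot and the scene stay as the last step left them, time stands still between calls to the robot, and variables do not carry over. Pictures are saved under pics/ and viewed, at most 10 in all, crops included, and the job is handed in when it is done.

```bash
ls; mkdir -p pics
cat > h.py <<'E'
import numpy as np, cv2
from plant import r, optics, workorder
def snap(n,save=None):
    p,d=optics.snapshot(n); c=optics.get_calibration(n)
    if save: cv2.imwrite('pics/'+save,cv2.cvtColor(p,cv2.COLOR_RGB2BGR))
    return p,d,c
def cloud(d,c):
    v,u=np.mgrid[:480,:640]
    P=np.stack([(u-c['cx'])/c['fx']*d,(v-c['cy'])/c['fy']*d,d],-1)
    E=np.array(c['extrinsics']); W=(P-E[:3,3])@E[:3,:3]
    W[d<=0]=np.nan
    return W
E
python3 - <<'E'
from h import *
for n in('top','scene'):
    p,d,c=snap(n,n+'.png'); np.savez(''+n,p=p,W=cloud(d,c))
    E=np.array(c['extrinsics']);print(n,-E[:3,:3].T@E[:3,3],E[:3,:3].round(2).tolist(),c['fx'])
print(r.get_state(),r.grip_point_offset)
E
```

```text
pics
top [ 0.3607617  -0.02494002  1.27509225] [[-0.02, -1.0, -0.0], [-0.99, 0.02, -0.16], [0.16, 0.0, -0.99]] 554.1064595529186
scene [1.09774803 0.35350602 0.98341061] [[-0.54, 0.84, 0.01], [0.68, 0.44, -0.59], [-0.5, -0.31, -0.81]] 535.1878054219092
{'clock': 0.1, 'q': array([ 1.38179684,  0.68987923, -0.19451715,  1.56619737,  0.1573013 ,
        0.90251756, -0.21510264]), 'qd': array([-0.0001173 , -0.00124956,  0.00035378, -0.00333254, -0.00089666,
        0.00061553,  0.0013107 ]), 'joint_torque': array([-2.46931566e-03, -5.28504181e+01, -1.27177343e+00, -1.53840816e+01,
       -5.26580738e-02,  1.97498746e-03,  4.46392551e-05]), 'tool_pos': array([ 0.1379342 , -0.60902531,  0.23801457]), 'eef_rot': array([ 9.93797417e-01,  1.11202718e-01, -1.50656051e-04, -7.91312489e-04]), 'contact_force': array([-0.48555778, -0.03396792, -0.51778039]), 'moment': array([ 0.01302864, -0.00757695,  0.06322148]), 'finger_force': 0.0, 'opening': 0.996787373617297} -0.0187
```

View pics/top.png

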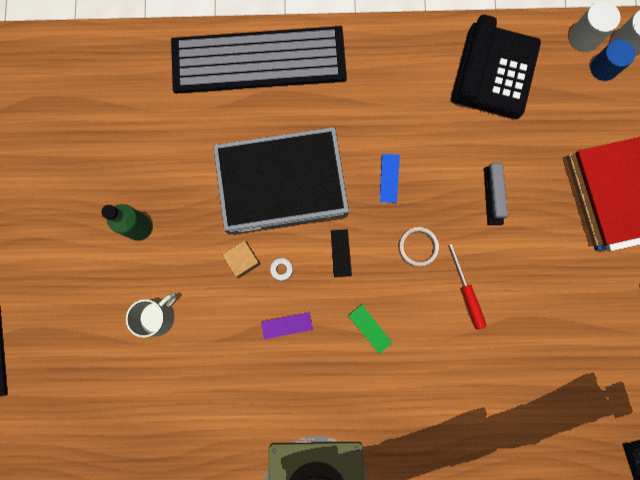

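View pics/scene.png

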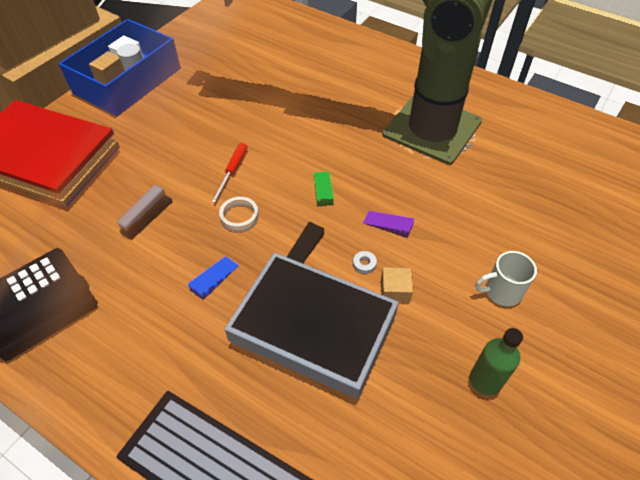

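The top view shows the cash drawer at (281,180), its front facing the robot, and the short-foot corner near (345,212). Wedge-shaped candidates are black (341,253), blue (390,178), green (370,329) and purple (287,326); I choose the black one. The bearing is at (281,269), the tape at (419,246) and the carton at (241,259).

```bash
cat > meas.py <<'E'
from h import *
def rect(Q):
    (c,s,a)=cv2.minAreaRect((Q[:,:2]*1000).astype(np.float32)); return np.round(c,1),np.round(s,1),round(a,2)
for n in('top','scene'):
    f=np.load(n+'.npz'); W=f['W'];p=f['p'].astype(int)
    x,y,z=np.moveaxis(W,-1,0)
    m=(z>.064)&(z<.08)&(x>.45)&(x<.85)&(y>-.15)&(y<.25)
    k,l,st,_=cv2.connectedComponentsWithStats(m.astype(np.uint8)); i=1+st[1:,4].argmax(); m=l==i
    print(n,'drawer',rect(W[m]),np.median(z[m]),m.sum())
    b=(p.max(-1)<60)&(z>-.01)&(z<.035)&(x>.35)&(x<.6)&(y>-.2)&(y<0)
    k,l,st,_=cv2.connectedComponentsWithStats(b.astype(np.uint8)); i=1+st[1:,4].argmax(); b=l==i
    Q=W[b];print('wedge',rect(Q),len(Q))
    (cx,cy)=Q[:,0].mean(),Q[:,1].mean();
    for t in np.arange(.38,.58,.02):
        q=Q[abs(Q[:,0]-t)<.01]
        if len(q): print(round(t,2),q[:,1].mean().round(4),np.ptp(q[:,1]).round(3),np.median(q[:,2]).round(4))
    g=W[(z>.01)&(z<.06)&(x>.35)&(x<.6)&(y>-.35)&(y<.15)]
p=cv2.imread('pics/top.png')[190:300,220:450]; cv2.imwrite('pics/crop.png',cv2.resize(p,None,fx=3.4,fy=3.4,interpolation=2))
E
python3 meas.py
```

```text
top drawer (array([684.3,  62.2]), array([203.3, 280.1]), 7.59) 0.0708827170228465 10825
wedge (array([522.2, -70.3]), array([109.7,  39.6]), 2.7) 786
0.46 -0.0693 0.036 0.0253
0.48 -0.0724 0.04 0.0231
0.5 -0.0706 0.039 0.019
0.52 -0.0701 0.039 0.0149
0.54 -0.0697 0.037 0.0101
0.56 -0.0688 0.037 0.006
scene drawer (array([688.6,  67.1]), array([202.5, 280.7]), 7.42) 0.06893214290210455 13283
wedge (array([517.7, -65.2]), array([95.9, 39.1]), 3.12) 615
0.46 -0.0521 0.0 0.022
0.48 -0.0631 0.038 0.0208
0.5 -0.0634 0.04 0.0167
0.52 -0.0625 0.038 0.0128
0.54 -0.0632 0.037 0.0086
0.56 -0.0637 0.038 0.005
```

View pics/crop.png

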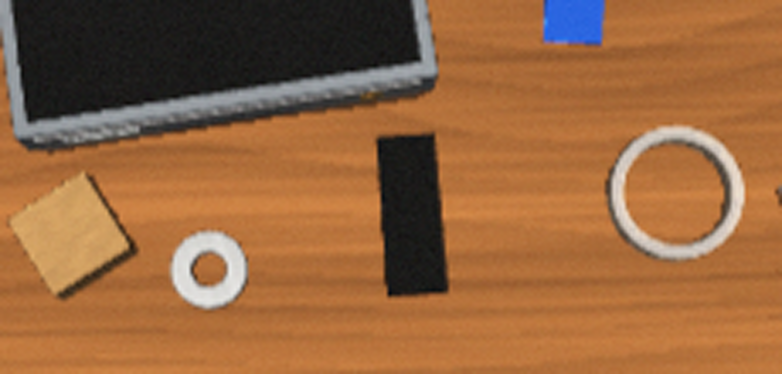

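The crop shows the black wedge with its thin end toward the drawer, about 23 mm before the front. It is nearly in line with the short foot: in the drawer frame the tip is at about (-123,-115), yaw -5°. I move to above the press spot first.

```bash
python3 -m creep '[{"grip":-1,"tx":0,"ty":0,"tz":0,"spin":5},{"grip":-1,"tx":0,"ty":0,"tz":0,"spin":5},{"grip":-1,"tx":2.8,"ty":-2.9,"tz":0,"spin":0},{"grip":-1,"tx":2.8,"ty":-2.9,"tz":0,"spin":0},{"grip":-1,"tx":2.8,"ty":-2.9,"tz":0,"spin":0},{"grip":-1,"tx":2.8,"ty":-2.9,"tz":0,"spin":0},{"grip":-1,"tx":2.8,"ty":-2.9,"tz":0,"spin":0},{"grip":-1,"tx":2.8,"ty":-2.9,"tz":0,"spin":0}]'
python3 -m creep '[{"grip":-1,"tx":2.8,"ty":-2.9,"tz":0,"spin":0},{"grip":-1,"tx":2.8,"ty":-2.9,"tz":0,"spin":0},{"grip":-1,"tx":2.8,"ty":-2.9,"tz":0,"spin":0},{"grip":-1,"tx":2.8,"ty":-2.9,"tz":0,"spin":0},{"grip":-1,"tx":2.8,"ty":-2.9,"tz":0,"spin":0},{"grip":-1,"tx":2.8,"ty":-2.9,"tz":0,"spin":0}]'
```

```text
clock: 0.77
tool_pos: [0.2983, -0.4259, 0.2385]
eef_rot: [1.0, 0.024, -0.0, -0.0]
contact_force: [0.5, 0.2, 0.4]
opening: 0.418
finger_force: 0.0
clock: 1.27
tool_pos: [0.4577, -0.2439, 0.2385]
eef_rot: [1.0, 0.024, -0.0, -0.0]
contact_force: [0.9, -0.4, 1.0]
opening: 0.006
finger_force: 0.0
```

```bash
python3 -m creep '[{"grip":-1,"tx":2.9,"ty":-2.9,"tz":0,"spin":0},{"grip":-1,"tx":2.9,"ty":-2.9,"tz":0,"spin":0},{"grip":-1,"tx":2.9,"ty":-2.9,"tz":0,"spin":0},{"grip":-1,"tx":2.9,"ty":-2.9,"tz":0,"spin":0},{"grip":-1,"tx":2.9,"ty":-2.8,"tz":0,"spin":0},{"grip":-1,"tx":2.9,"ty":-2.8,"tz":0,"spin":0},{"grip":-1,"tx":0,"ty":0,"tz":0,"spin":0}]'
python3 - <<'E'
from h import *
p,d,c=snap('wrist','wrist1.png'); W=cloud(d,c); np.savez('wrist1',p=p,W=W)
z=W[...,2]; m=(z>.06)&(z<.08)
print(m.sum(),np.nanmedian(z[m])); E=np.array(c['extrinsics']);print(-E[:3,:3].T@E[:3,3])
E
```

```text
clock: 1.85
tool_pos: [0.6275, -0.0549, 0.2382]
eef_rot: [1.0, 0.03, 0.003, -0.004]
contact_force: [-0.0, 0.9, 0.3]
opening: 0.005
finger_force: 0.0
88938 0.0688363302278856
[ 0.69854057 -0.055943    0.38309025]
```

View pics/wrist1.png

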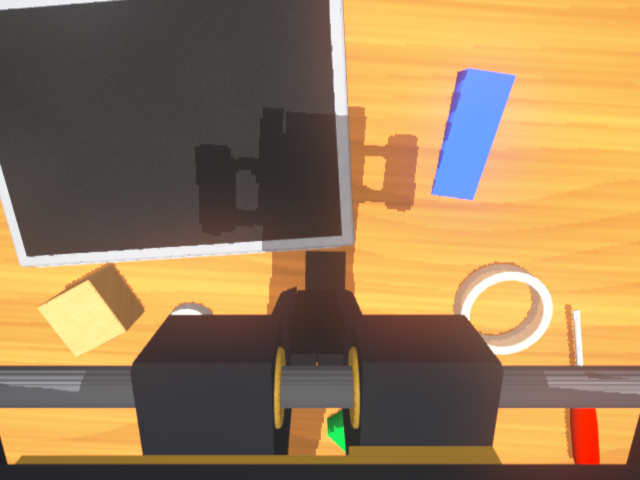

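The wrist view shows the drawer's front right corner at (352,243), with the wedge's thin end just before it at (325,260).

Run:
```python
from h import *
f=np.load('wrist1.npz');W=f['W'];p=f['p']
for u,v in((25,262),(180,254),(300,246),(351,243),(349,200),(345,100),(340,20)): print((u,v),[W[v+b,u+a].round(4).tolist() for a,b in((0,0),(-3,-2))])
for v in range(254,292,6):
    row=W[v,290:365]; k=(p[v,290:365].max(-1)<70)&(row[:,2]<.03); q=row[k]
    print(v,k.sum(),q[[0,-1]].round(4).tolist() if k.any() else '')
```

```text
(25, 262) [[0.5723, 0.18, 0.0681], [0.5739, 0.1824, 0.0678]]
(180, 254) [[0.5868, 0.0513, 0.0679], [0.5888, 0.0533, 0.069]]
(300, 246) [[0.5997, -0.0471, 0.0688], [0.601, -0.0446, 0.0677]]
(351, 243) [[0.6049, -0.0883, 0.0696], [0.6065, -0.0858, 0.0698]]
(349, 200) [[0.64, -0.084, 0.0689], [0.6413, -0.0815, 0.0684]]
(345, 100) [[0.7143, -0.0751, 0.0685], [0.7155, -0.0728, 0.0684]]
(340, 20) [[0.767, -0.0675, 0.0687], [0.7681, -0.0653, 0.0685]]
254 0 
260 0 
266 0 
272 0 
278 0 
284 0 
290 0
```

```bash
python3 -m creep '[{"grip":-1,"tx":0,"ty":0,"tz":0,"spin":0},{"grip":-1,"tx":0,"ty":0,"tz":3.7,"spin":0},{"grip":-1,"tx":0,"ty":0,"tz":3.7,"spin":0},{"grip":-1,"tx":0,"ty":0,"tz":3.7,"spin":0},{"grip":-1,"tx":0,"ty":0,"tz":3.7,"spin":0},{"grip":-1,"tx":0,"ty":0,"tz":0,"spin":0},{"grip":-1,"tx":0,"ty":0,"tz":0,"spin":0}]'
```

```text
clock: 2.48
tool_pos: [0.6201, -0.0674, 0.0896]
eef_rot: [1.0, 0.023, -0.003, 0.0]
contact_force: [0.2, 0.2, -0.3]
opening: 0.007
finger_force: 0.0
```

```bash
python3 -m creep '[{"grip":-1,"tx":0,"ty":0,"tz":0.8,"spin":0},{"grip":-1,"tx":0,"ty":0,"tz":0.8,"spin":0},{"grip":-1,"tx":0,"ty":0,"tz":0.3,"spin":0},{"grip":-1,"tx":0,"ty":0,"tz":0.2,"spin":0},{"grip":-1,"tx":0,"ty":0,"tz":0.2,"spin":0},{"grip":-1,"tx":0,"ty":0,"tz":0,"spin":0}]'
```

```text
clock: 2.98
tool_pos: [0.6226, -0.0656, 0.068]
eef_rot: [1.0, 0.024, 0.0, 0.0]
contact_force: [0.3, 0.3, 0.2]
opening: 0.004
finger_force: 0.0
```

```bash
python3 -m creep '[{"grip":-1,"tx":0,"ty":0,"tz":0.2,"spin":0},{"grip":-1,"tx":0,"ty":0,"tz":0.2,"spin":0},{"grip":-1,"tx":0,"ty":0,"tz":0,"spin":0}]'; python3 -m creep '[{"grip":-1,"tx":0,"ty":0,"tz":0.2,"spin":0},{"grip":-1,"tx":0,"ty":0,"tz":0,"spin":0}]'
```

```text
clock: 3.23
tool_pos: [0.6224, -0.0656, 0.0635]
eef_rot: [1.0, 0.024, -0.0, 0.0]
contact_force: [0.5, -0.2, 0.4]
opening: 0.008
finger_force: 0.7
clock: 3.4
tool_pos: [0.6225, -0.0657, 0.0628]
eef_rot: [1.0, 0.024, 0.0, 0.0]
contact_force: [-2.1, -0.4, 8.4]
opening: 0.005
finger_force: 4.2
```

```bash
python3 -m creep '[{"grip":-1,"tx":0,"ty":0,"tz":0.1,"spin":0},{"grip":-1,"tx":0,"ty":0,"tz":0,"spin":0},{"grip":-1,"tx":0,"ty":0,"tz":0,"spin":0}]'
cat > tilt.py <<'E'
from h import *
def fit(W):
    x,y,z=np.moveaxis(W,-1,0)
    X=(x-.686)*.9914+(y-.0645)*.1305; Y=-(x-.686)*.1305+(y-.0645)*.9914
    m=(z>.05)&(z<.08)&(X>-.05)&(X<.08)&(Y>-.1)&(Y<.12)
    A=np.c_[X[m],Y[m],np.ones(m.sum())]; return np.linalg.lstsq(A,z[m],rcond=None)[0]
if __name__=='__main__':
    p,d,c=snap('scene'); W1=cloud(d,c); a=fit(W1); b=fit(np.load('scene.npz')['W'])
    print('slope change',a-b,'tilt',np.hypot(*(a-b)[:2])); print(r.get_state()['contact_force'].round(1),r.get_state()['tool_pos'])
    x,y,z=np.moveaxis(W1,-1,0); m=(z>.06)&(z<.08)&(x>.45)&(x<.85)&(y>-.15)&(y<.25)
    print(cv2.minAreaRect((W1[m][:,:2]*1000).astype(np.float32)))
E
python3 tilt.py
```

```text
clock: 3.65
tool_pos: [0.6225, -0.0657, 0.0626]
eef_rot: [1.0, 0.024, 0.0, 0.0]
contact_force: [-5.4, -0.2, 14.0]
opening: 0.007
finger_force: 7.3
slope change [0.05357733 0.03590919 0.00040564] tilt 0.06449805902767951
[-3.5  0.1 13.8] [ 0.62250778 -0.06569794  0.06256647]
((685.3951416015625, 64.43238067626953), (203.60743713378906, 280.7825927734375), 7.888279438018799)
```

```bash
python3 -m creep '[{"grip":-1,"tx":0,"ty":0,"tz":-0.4,"spin":0},{"grip":-1,"tx":0,"ty":0,"tz":-0.5,"spin":0},{"grip":-1,"tx":0,"ty":0,"tz":-3.5,"spin":0},{"grip":-1,"tx":-3.6,"ty":0,"tz":-0.5,"spin":0},{"grip":-1,"tx":-3.6,"ty":0,"tz":0,"spin":0},{"grip":-1,"tx":-3.6,"ty":0,"tz":0,"spin":0},{"grip":-1,"tx":-3.6,"ty":0,"tz":0,"spin":0},{"grip":-1,"tx":-3.6,"ty":0,"tz":0,"spin":0}]'; python3 -m creep '[{"grip":-1,"tx":0,"ty":0,"tz":0,"spin":0},{"grip":-1,"tx":0,"ty":0,"tz":0,"spin":0}]'; python3 tilt.py
```

```text
clock: 4.37
tool_pos: [0.4414, -0.0742, 0.1102]
eef_rot: [1.0, 0.024, 0.001, -0.0]
contact_force: [0.0, -0.5, -0.2]
opening: 0.002
finger_force: 0.0
clock: 4.53
tool_pos: [0.4404, -0.0744, 0.1099]
eef_rot: [1.0, 0.024, -0.001, 0.0]
contact_force: [1.4, 0.9, 0.7]
opening: 0.009
finger_force: 0.0
slope change [1.32200822e-03 2.02647573e-03 3.66300955e-05] tilt 0.002419568068177076
[ 0.9 -0.7  0.1] [ 0.44319887 -0.07422646  0.10993434]
((688.7410888671875, 67.2541732788086), (201.9643096923828, 279.9765930175781), 7.561214447021484)
```

```bash
python3 -m creep '[{"grip":-1,"tx":0,"ty":-0.2,"tz":3.3,"spin":0},{"grip":-1,"tx":0,"ty":0,"tz":3.3,"spin":0},{"grip":-1,"tx":0,"ty":0,"tz":3.2,"spin":0},{"grip":-1,"tx":0,"ty":0,"tz":0,"spin":0},{"grip":-1,"tx":0,"ty":0,"tz":0,"spin":0}]'; python3 -m creep '[{"grip":-1,"tx":0.5,"ty":0,"tz":0,"spin":0},{"grip":-1,"tx":0.5,"ty":0,"tz":0,"spin":0},{"grip":-1,"tx":0.5,"ty":0,"tz":0,"spin":0},{"grip":-1,"tx":0.5,"ty":0,"tz":0,"spin":0},{"grip":-1,"tx":0.5,"ty":0,"tz":0,"spin":0},{"grip":-1,"tx":0.5,"ty":0,"tz":0,"spin":0},{"grip":-1,"tx":0,"ty":0,"tz":0,"spin":0}]'
cat > wl.py <<'E'
from h import *
print(r.get_state()['contact_force'].round(1),r.get_state()['tool_pos'].round(4))
p,d,c=snap('top'); W=cloud(d,c); x,y,z=np.moveaxis(W,-1,0); p=p.astype(int)
m=(z>.064)&(z<.08)&(x>.45)&(x<.85)&(y>-.15)&(y<.25)
k,l,st,_=cv2.connectedComponentsWithStats(m.astype(np.uint8)); m=l==1+st[1:,4].argmax()
print('drawer',cv2.minAreaRect((W[m][:,:2]*1000).astype(np.float32)))
b=(p.max(-1)<60)&(z>.003)&(z<.03)&(x>.46)&(x<.62)&(y>-.12)&(y<-.03)
Q=W[b]; v=Q[:,2]<.022; Q=Q[v]
A=np.c_[Q[:,0],np.ones(len(Q))]; print('wedge y fit angle',np.degrees(np.arctan(np.linalg.lstsq(A,Q[:,1],rcond=None)[0][0])),Q.mean(0),len(Q),Q[:,0].min(),Q[:,0].max())
s=np.linalg.lstsq(A,Q[:,2],rcond=None)[0]; print('slope',s[0],'tip x',(.0025-s[1])/s[0])
E
python3 wl.py
```

```text
clock: 5.0
tool_pos: [0.447, -0.0731, 0.0314]
eef_rot: [1.0, 0.025, -0.002, 0.0]
contact_force: [1.0, -0.7, -0.6]
opening: 0.004
finger_force: 0.0
clock: 5.58
tool_pos: [0.4772, -0.0717, 0.032]
eef_rot: [1.0, 0.024, -0.002, 0.0]
contact_force: [-0.8, -0.0, -0.4]
opening: 0.003
finger_force: 0.0
[-0.8 -0.  -0.4] [ 0.4772 -0.0717  0.032 ]
drawer ((684.5642700195312, 62.265480041503906), (203.98617553710938, 280.3410339355469), 7.392481327056885)wl.py:9: RuntimeWarning: Mean of empty slice.
  A=np.c_[Q[:,0],np.ones(len(Q))]; print('wedge y fit angle',np.degrees(np.arctan(np.linalg.lstsq(A,Q[:,1],rcond=None)[0][0])),Q.mean(0),len(Q),Q[:,0].min(),Q[:,0].max())
  ret = um.true_divide(
Traceback (most recent call last):
  File "wl.py", line 9, in <module>
    A=np.c_[Q[:,0],np.ones(len(Q))]; print('wedge y fit angle',np.degrees(np.arctan(np.linalg.lstsq(A,Q[:,1],rcond=None)[0][0])),Q.mean(0),len(Q),Q[:,0].min(),Q[:,0].max())
                                                                                                                                                  ~~~~~~~~~~^^
ValueError: zero-size array to reduction operation minimum which has no identity
```

```bash
python3 -m creep '[{"grip":-1,"tx":-1.1,"ty":0,"tz":0,"spin":0},{"grip":-1,"tx":-1.1,"ty":0,"tz":0,"spin":0},{"grip":-1,"tx":-1.1,"ty":0,"tz":0,"spin":0},{"grip":-1,"tx":0,"ty":0,"tz":0,"spin":0},{"grip":-1,"tx":0,"ty":0,"tz":1,"spin":0},{"grip":-1,"tx":0,"ty":0,"tz":1.1,"spin":0},{"grip":-1,"tx":0,"ty":0,"tz":0,"spin":0},{"grip":-1,"tx":0,"ty":0,"tz":0,"spin":0}]'
```

```text
clock: 6.3
tool_pos: [0.445, -0.074, 0.0203]
eef_rot: [1.0, 0.025, -0.005, -0.0]
contact_force: [0.2, 0.7, 0.6]
opening: 0.005
finger_force: 0.0
```

```bash
python3 - <<'E'
from h import *
s=r.get_state();print(s['q'].round(3),s['tool_pos'].round(4))
E
python3 -m creep '[{"grip":-1,"tx":0.4,"ty":0,"tz":0.4,"spin":0},{"grip":-1,"tx":0,"ty":0,"tz":0.4,"spin":0},{"grip":-1,"tx":0,"ty":0,"tz":0,"spin":0},{"grip":-1,"tx":0,"ty":0,"tz":0,"spin":0}]'
python3 -c "
from h import *
s=r.get_state();print(s['q'].round(3),s['tool_pos'].round(4))"
```

```text
[ 0.084  0.912 -0.036  2.209  0.76   0.043 -2.22 ] [ 0.445  -0.074   0.0203]
clock: 6.63
tool_pos: [0.4491, -0.0739, 0.0127]
eef_rot: [1.0, 0.024, -0.006, 0.0]
contact_force: [0.4, 0.7, 0.7]
opening: 0.007
finger_force: 0.0
[ 0.085  0.929 -0.039  2.196  0.846  0.043 -2.307] [ 0.4491 -0.0739  0.0127]
```

```bash
python3 -m creep '[{"grip":-1,"tx":0.3,"ty":-0.2,"tz":0.1,"spin":0},{"grip":-1,"tx":0.4,"ty":0,"tz":0.1,"spin":0},{"grip":-1,"tx":0.4,"ty":0,"tz":0,"spin":0},{"grip":-1,"tx":0.4,"ty":0,"tz":0,"spin":0},{"grip":-1,"tx":0.4,"ty":0,"tz":0,"spin":0},{"grip":-1,"tx":0.4,"ty":0,"tz":0,"spin":0},{"grip":-1,"tx":0.4,"ty":0,"tz":0,"spin":0},{"grip":-1,"tx":0,"ty":0,"tz":0,"spin":0}]'
python3 - <<'E'
from h import *
s=r.get_state();print(s['q'].round(3),s['tool_pos'].round(4))
p,d,c=snap('scene'); W=cloud(d,c); x,y,z=np.moveaxis(W,-1,0)
cv2.imwrite('pics/s2.png',cv2.resize(cv2.cvtColor(p[170:320,210:410],cv2.COLOR_RGB2BGR),None,fx=3.5,fy=3.5))
E
```

```text
clock: 7.3
tool_pos: [0.4771, -0.0706, 0.0105]
eef_rot: [1.0, 0.024, -0.005, -0.0]
contact_force: [0.8, 0.2, -0.0]
opening: 0.004
finger_force: 0.0
[ 0.138  0.937 -0.142  2.115  0.829  0.155 -2.294] [ 0.4771 -0.0706  0.0105]
```

View pics/s2.png

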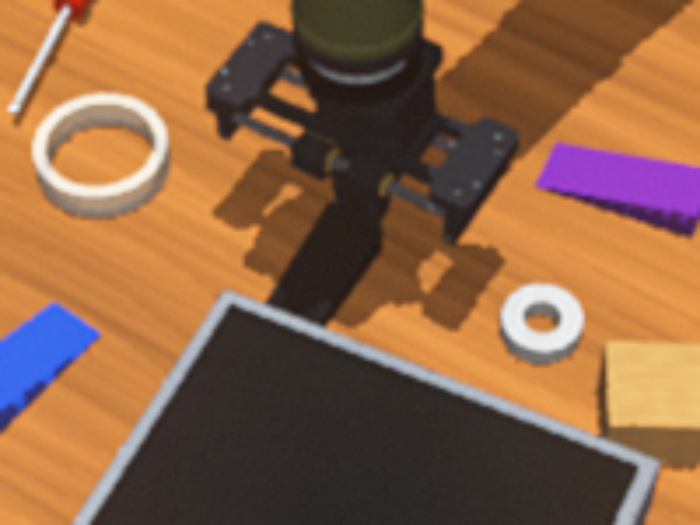

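The view shows the shut fingers behind the wedge heel at about (360,200), and the wedge running straight toward the drawer corner.

```bash
python3 -m creep '[{"grip":-1,"tx":0.3,"ty":0,"tz":0,"spin":0},{"grip":-1,"tx":0.3,"ty":0,"tz":0,"spin":0},{"grip":-1,"tx":0.3,"ty":0,"tz":0,"spin":0},{"grip":-1,"tx":0.3,"ty":0,"tz":0,"spin":0},{"grip":-1,"tx":0.3,"ty":0,"tz":0,"spin":0},{"grip":-1,"tx":0.3,"ty":0,"tz":0,"spin":0},{"grip":-1,"tx":0,"ty":0,"tz":0,"spin":0}]'
python3 -m creep '[{"grip":-1,"tx":0.2,"ty":0,"tz":0,"spin":0},{"grip":-1,"tx":0.2,"ty":0,"tz":0,"spin":0},{"grip":-1,"tx":0.2,"ty":0,"tz":0,"spin":0},{"grip":-1,"tx":0,"ty":0,"tz":0,"spin":0}]'
python3 -m creep '[{"grip":-1,"tx":0.2,"ty":0,"tz":0,"spin":0},{"grip":-1,"tx":0.2,"ty":0,"tz":0,"spin":0},{"grip":-1,"tx":0,"ty":0,"tz":0,"spin":0}]'
```

```text
clock: 7.93
tool_pos: [0.4948, -0.0697, 0.0103]
eef_rot: [1.0, 0.024, -0.005, -0.0]
contact_force: [-0.2, -0.5, 0.8]
opening: 0.006
finger_force: 0.0
clock: 8.27
tool_pos: [0.5003, -0.0694, 0.0102]
eef_rot: [1.0, 0.024, -0.006, -0.0]
contact_force: [0.2, 0.3, 0.4]
opening: 0.003
finger_force: 0.0
clock: 8.52
tool_pos: [0.5043, -0.0692, 0.0101]
eef_rot: [1.0, 0.024, -0.006, -0.0]
contact_force: [0.2, -0.9, 1.0]
opening: 0.004
finger_force: 0.0
```

```bash
for i in 1; do python3 -m creep '[{"grip":-1,"tx":0.2,"ty":0,"tz":0,"spin":0},{"grip":-1,"tx":0.2,"ty":0,"tz":0,"spin":0},{"grip":-1,"tx":0.2,"ty":0,"tz":0,"spin":0},{"grip":-1,"tx":0,"ty":0,"tz":0,"spin":0}]'; done
python3 -m creep '[{"grip":-1,"tx":0.15,"ty":0,"tz":0,"spin":0},{"grip":-1,"tx":0.15,"ty":0,"tz":0,"spin":0},{"grip":-1,"tx":0,"ty":0,"tz":0,"spin":0}]'
python3 - <<'E'
from h import *
p,d,c=snap('scene'); W=cloud(d,c); x,y,z=np.moveaxis(W,-1,0)
cv2.imwrite('pics/s3.png',cv2.resize(cv2.cvtColor(p[180:300,250:390],cv2.COLOR_RGB2BGR),None,fx=5,fy=5))
E
python3 tilt.py
```

```text
clock: 8.85
tool_pos: [0.5104, -0.0689, 0.01]
eef_rot: [1.0, 0.024, -0.006, -0.0]
contact_force: [0.1, 0.5, -0.0]
opening: 0.007
finger_force: 0.0
clock: 9.1
tool_pos: [0.5131, -0.0688, 0.01]
eef_rot: [1.0, 0.024, -0.006, -0.0]
contact_force: [-0.9, 0.0, -0.3]
opening: 0.001
finger_force: 0.1
slope change [3.64522015e-04 1.45133083e-03 3.14261796e-05] tilt 0.0014964081942872138
[-0.6 -0.  -0.6] [ 0.513092   -0.06873336  0.01004208]
((633.2489013671875, 31.454696655273438), (320.8831787109375, 336.3403625488281), 7.689442157745361)
```

View pics/s3.png

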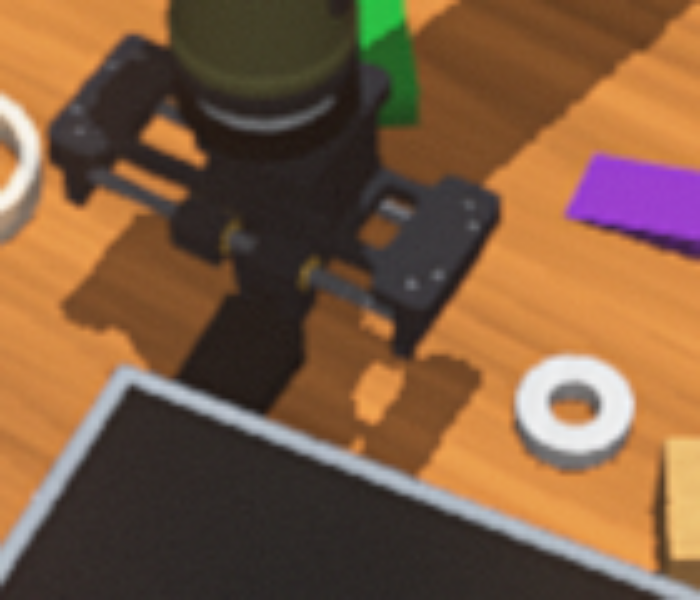

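The wedge is going straight under the drawer front near (240,390), with the fingers square behind the heel. I continue in small steps and watch the force.

```bash
python3 -m creep '[{"grip":-1,"tx":0.1,"ty":0,"tz":0,"spin":0},{"grip":-1,"tx":0.1,"ty":0,"tz":0,"spin":0},{"grip":-1,"tx":0,"ty":0,"tz":0,"spin":0}]'
python3 -m creep '[{"grip":-1,"tx":0.1,"ty":0,"tz":0,"spin":0},{"grip":-1,"tx":0,"ty":0,"tz":0,"spin":0}]'
python3 -m creep '[{"grip":-1,"tx":0.1,"ty":0,"tz":0,"spin":0},{"grip":-1,"tx":0,"ty":0,"tz":0,"spin":0}]'
```

```text
clock: 9.45
tool_pos: [0.5148, -0.0687, 0.01]
eef_rot: [1.0, 0.024, -0.006, 0.0]
contact_force: [-0.3, 0.7, 1.3]
opening: 0.003
finger_force: 0.2
clock: 9.62
tool_pos: [0.5159, -0.0687, 0.01]
eef_rot: [1.0, 0.024, -0.006, 0.0]
contact_force: [-0.2, -0.5, -0.6]
opening: 0.005
finger_force: 0.3
clock: 9.78
tool_pos: [0.5169, -0.0686, 0.01]
eef_rot: [1.0, 0.024, -0.006, 0.0]
contact_force: [-0.3, 0.1, -0.1]
opening: 0.005
finger_force: 0.3
```

```bash
python3 -m creep '[{"grip":-1,"tx":0.1,"ty":0,"tz":0,"spin":0},{"grip":-1,"tx":0,"ty":0,"tz":0,"spin":0}]'
python3 -m creep '[{"grip":-1,"tx":0.1,"ty":0,"tz":0,"spin":0},{"grip":-1,"tx":0,"ty":0,"tz":0,"spin":0}]'
python3 -m creep '[{"grip":-1,"tx":0.1,"ty":0,"tz":0,"spin":0},{"grip":-1,"tx":0,"ty":0,"tz":0,"spin":0}]'
```

```text
clock: 9.95
tool_pos: [0.5179, -0.0686, 0.0099]
eef_rot: [1.0, 0.024, -0.006, 0.0]
contact_force: [-0.6, -0.0, -0.0]
opening: 0.004
finger_force: 0.2
clock: 10.12
tool_pos: [0.5189, -0.0685, 0.0099]
eef_rot: [1.0, 0.024, -0.006, 0.0]
contact_force: [-0.6, -0.2, 0.7]
opening: 0.005
finger_force: 0.3
clock: 10.28
tool_pos: [0.5197, -0.0686, 0.0099]
eef_rot: [1.0, 0.024, -0.006, 0.0]
contact_force: [0.0, 0.3, 0.6]
opening: 0.008
finger_force: 0.5
```

```bash
python3 -m creep '[{"grip":-1,"tx":0.1,"ty":0,"tz":0,"spin":0},{"grip":-1,"tx":0,"ty":0,"tz":0,"spin":0}]'
python3 -m creep '[{"grip":-1,"tx":0.1,"ty":0,"tz":0,"spin":0},{"grip":-1,"tx":0,"ty":0,"tz":0,"spin":0}]'
```

```text
clock: 10.45
tool_pos: [0.5205, -0.0685, 0.0099]
eef_rot: [1.0, 0.024, -0.006, 0.0]
contact_force: [-2.2, -0.6, 0.9]
opening: 0.004
finger_force: 0.8
clock: 10.62
tool_pos: [0.5211, -0.0685, 0.0099]
eef_rot: [1.0, 0.024, -0.007, 0.0]
contact_force: [-3.3, -0.1, 2.4]
opening: 0.004
finger_force: 1.4
```

```bash
python3 -m creep '[{"grip":-1,"tx":0.1,"ty":0,"tz":0,"spin":0},{"grip":-1,"tx":0,"ty":0,"tz":0,"spin":0},{"grip":-1,"tx":0,"ty":0,"tz":0,"spin":0}]'; python3 tilt.py
```

```text
clock: 10.87
tool_pos: [0.5215, -0.0686, 0.0098]
eef_rot: [1.0, 0.024, -0.007, 0.0]
contact_force: [-4.5, -0.7, 3.1]
opening: 0.005
finger_force: 2.6
slope change [-2.40935348e-03  7.46410096e-06 -6.19522027e-06] tilt 0.0024093650446728094
[-5.1 -0.8  4.2] [ 0.52152349 -0.06857446  0.00982039]
((638.4227294921875, 31.336776733398438), (312.070068359375, 338.1427001953125), 7.5357818603515625)
```

```bash
python3 -m creep '[{"grip":-1,"tx":-0.8,"ty":0,"tz":0,"spin":0},{"grip":-1,"tx":-1.2,"ty":0,"tz":0,"spin":0},{"grip":-1,"tx":-1,"ty":0,"tz":0,"spin":0},{"grip":-1,"tx":0,"ty":0,"tz":-2.5,"spin":0},{"grip":-1,"tx":0,"ty":0,"tz":-2.5,"spin":0},{"grip":-1,"tx":0,"ty":0,"tz":-2.5,"spin":0},{"grip":-1,"tx":0,"ty":0,"tz":-2.5,"spin":0},{"grip":-1,"tx":0,"ty":0,"tz":0,"spin":0}]'; python3 -m creep '[{"grip":-1,"tx":0,"ty":0,"tz":0,"spin":0}]'; python3 tilt.py
python3 - <<'E'
from h import *
p,d,c=snap('top'); W=cloud(d,c); x,y,z=np.moveaxis(W,-1,0)
cv2.imwrite('pics/t3.png',cv2.resize(cv2.cvtColor(p[180:300,220:450],cv2.COLOR_RGB2BGR),None,fx=3.4,fy=3.4))
E
```

```text
clock: 11.58
tool_pos: [0.4983, -0.0694, 0.1142]
eef_rot: [1.0, 0.024, -0.001, -0.0]
contact_force: [-0.6, 1.2, 0.0]
opening: 0.003
finger_force: 0.0
clock: 11.67
tool_pos: [0.4964, -0.0697, 0.1115]
eef_rot: [1.0, 0.024, -0.003, -0.0]
contact_force: [1.0, 0.1, -0.7]
opening: 0.005
finger_force: 0.0
slope change [-5.31437658e-04 -3.86380971e-04 -7.68748128e-06] tilt 0.0006570511690855348
[-0.4  1.2  0.5] [ 0.49527653 -0.06981014  0.1104642 ]
((688.3704223632812, 66.89797973632812), (202.4935302734375, 281.5272521972656), 7.443880558013916)
```

```bash
python3 -m creep '[{"grip":-1,"tx":3.2,"ty":0,"tz":0,"spin":0},{"grip":-1,"tx":3.2,"ty":0,"tz":0,"spin":0},{"grip":-1,"tx":3.2,"ty":0,"tz":0,"spin":0},{"grip":-1,"tx":3.1,"ty":0,"tz":0,"spin":0},{"grip":-1,"tx":0,"ty":0,"tz":1.5,"spin":0},{"grip":-1,"tx":0,"ty":0,"tz":1.5,"spin":0},{"grip":-1,"tx":0,"ty":0,"tz":0,"spin":0},{"grip":-1,"tx":0,"ty":0,"tz":0,"spin":0}]'
python3 -m creep '[{"grip":-1,"tx":0,"ty":0,"tz":0.4,"spin":0},{"grip":-1,"tx":0,"ty":0,"tz":0.3,"spin":0},{"grip":-1,"tx":0,"ty":0,"tz":0.2,"spin":0},{"grip":-1,"tx":0,"ty":0,"tz":0,"spin":0}]'
```

```text
clock: 12.43
tool_pos: [0.6191, -0.0635, 0.0767]
eef_rot: [1.0, 0.025, -0.008, 0.0]
contact_force: [-0.2, -0.6, 0.8]
opening: 0.008
finger_force: 0.0
clock: 12.77
tool_pos: [0.6204, -0.0636, 0.0706]
eef_rot: [1.0, 0.024, -0.006, 0.0]
contact_force: [-1.7, -0.1, 3.6]
opening: 0.004
finger_force: 1.7
```

```bash
python3 -m creep '[{"grip":-1,"tx":0,"ty":0,"tz":0.15,"spin":0},{"grip":-1,"tx":0,"ty":0,"tz":0,"spin":0},{"grip":-1,"tx":0,"ty":0,"tz":0,"spin":0}]'; python3 tilt.py
```

```text
clock: 13.02
tool_pos: [0.6204, -0.0637, 0.0703]
eef_rot: [1.0, 0.024, -0.006, 0.0]
contact_force: [-4.2, -0.2, 11.4]
opening: 0.009
finger_force: 6.0
slope change [-3.53083673e-04  4.16893429e-04  6.60561721e-06] tilt 0.0005463224429529445
[-3.8 -0.3 11.6] [ 0.6203871  -0.06368563  0.07029338]
((688.463623046875, 67.3078384399414), (202.75540161132812, 280.72265625), 7.230228900909424)
```

It stays level under 11.5 N. Next I lift clear and check the scene.

```bash
python3 -m creep '[{"grip":-1,"tx":0,"ty":0,"tz":0,"spin":0},{"grip":-1,"tx":0,"ty":0,"tz":-0.3,"spin":0},{"grip":-1,"tx":0,"ty":0,"tz":-1,"spin":0},{"grip":-1,"tx":0,"ty":0,"tz":-3,"spin":0},{"grip":-1,"tx":0,"ty":0,"tz":-3,"spin":0},{"grip":-1,"tx":0,"ty":0,"tz":-3,"spin":0},{"grip":-1,"tx":0,"ty":0,"tz":0,"spin":0},{"grip":-1,"tx":0,"ty":0,"tz":0,"spin":0}]'; python3 tilt.py
python3 - <<'E'
from h import *
p,d,c=snap('scene')
cv2.imwrite('pics/s4.png',cv2.resize(cv2.cvtColor(p[180:320,200:420],cv2.COLOR_RGB2BGR),None,fx=3.5,fy=3.5))
E
```

```text
clock: 13.73
tool_pos: [0.623, -0.0635, 0.1737]
eef_rot: [1.0, 0.024, -0.004, 0.0]
contact_force: [-0.6, -0.6, -0.1]
opening: 0.01
finger_force: 0.0
slope change [-1.34373934e-03 -9.30636214e-04  5.66847812e-05] tilt 0.0016345394359118237
[-0.1 -0.9 -0. ] [ 0.62170852 -0.06378689  0.17197863]
((688.6104736328125, 66.90487670898438), (202.77554321289062, 280.94354248046875), 7.410914897918701)
```

View pics/t3.png

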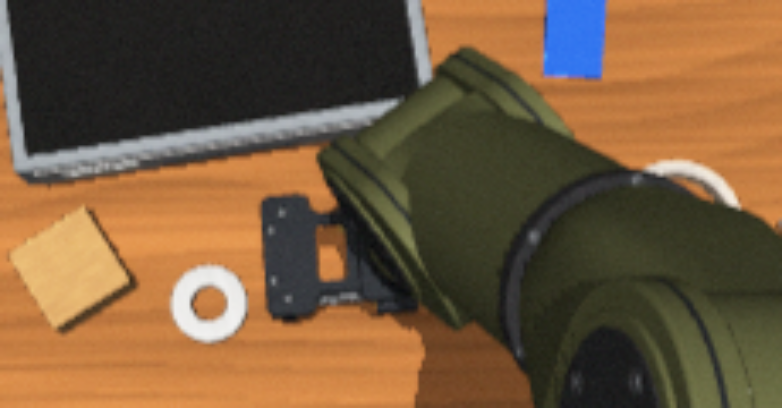

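The top view shows the carton and bearing at their old places, but the arm hides the wedge. One last look from the scene camera.

View pics/s4.png

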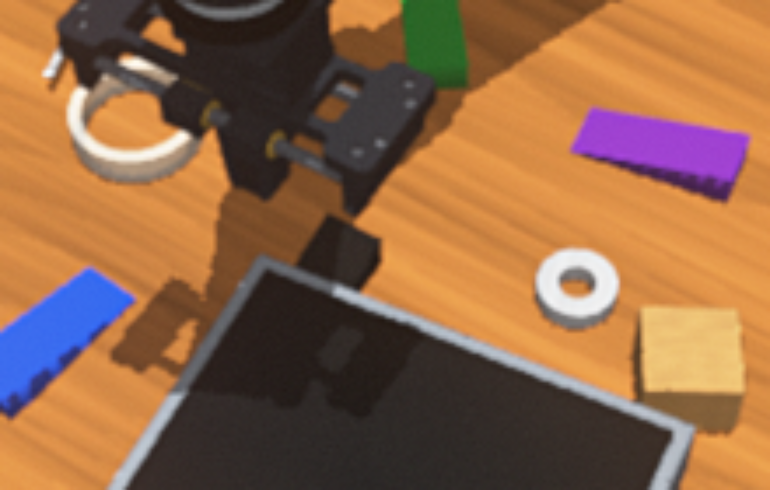

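The wedge is under the drawer corner, with its heel at (345,250). The hand is clear and the other things are in place.

```bash
python3 -c "
from h import *
print(workorder.finish_job())"
```

```text
the job is handed in; nothing more can be done
None
```

I handed the job in: the first press rocked the drawer down about 0.06 rad, I pushed the wedge under the short foot to about 5 N, and the drawer stayed level (about 0.001 rad) under an 11.5 N proving press. The hand is clear; no verdict was returned.

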